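Shut the cell case and hold a clip gaping over its record card

TASK

Press the sample-cell case's sprung lid down until its catch snaps and it stays shut by itself, which brings the record card on the lid upright. Then squeeze the bulldog clip open, take it off its little parking stand and hold it gaping astride the middle of the card's top edge, one jaw in front of the card and one behind, touching neither card nor case, so that a colleague can slip a run sheet in. Finish while still holding the clip squeezed open there (do not let go), and leave the sample bottle and the beaker where they stand.

Things in the scene. Friction and masses are not known exactly. Their poses are not given: they have to be found in the camera images.
- case_lid (a joint): lid angle of the yellow case (130 x 176 x 54 mm, fixed, hinge along its far long side): 0 shut, grows as it opens; starts part open, 0.35 to 0.6 rad. A light spring lifts the lid again unless it is pressed past a snap catch at about 0.035 rad (about 6 N downward at the front edge); once snapped it stays below 0.03 by itself
- lid_hinge (a point): point on the lid's hinge axis, middle of the case's far side, 36 mm above the worktop; axes of the case: x from the front (latch side, facing the robot) to the hinge, y along the hinge, z up. Does not move when the lid does
- lid_front (a point): point on the lid's top face, midway along y, 11 mm in from the front edge and 107 mm from the hinge (measured along the lid), the place to press; it turns with the lid. With the lid shut it is 53 mm above the worktop
- card_top (a point): middle of the top edge of the stiff white record card (3 mm thick, 92 mm wide) standing in a foot on the lid; 72 mm above the lid's top face (125 mm above the worktop with the lid shut), in a plane 75 mm from lid_front towards the hinge. x normal to the card, away from the robot; y along the edge; z up the card. Turns with the lid; z is vertical only when it is shut
- clip_stand: small fixed steel stand, base 60 x 70 x 12 mm, with an upright tongue 3 mm thick, 46 mm wide (along its y), top 57 mm above the worktop, on which the clip is parked; origin at the centre of the base's underside
- clip_center (a point): pivot of the steel bulldog clip (60 g), upright astride the stand's tongue, 62 mm above the worktop. x: across the jaws, the way the handles are squeezed; y along the pivot; z up. Handles 32 mm wide rise 35 mm over the pivot, 39 mm over their tops when shut, parallel and 16 mm over all when squeezed home; jaws 40 mm wide. Frame fixed to the -x half: tips about y by half the joint value
- clip_jaw (a joint): angle between the clip's halves: 0 shut on 3 mm, 0.66 squeezed home against its stop (lips then 22 mm clear of each other). Squeezing takes about 3.5 N at the handles at first, 7 N at the stop; the clip springs shut when released
- lip_a (a point): centre of the 4 mm round lip bar at the bottom of the -x jaw, midway along y, 30 mm below the pivot when shut
- lip_b (a point): the same on the +x jaw; midway between lip_a and lip_b is the middle of the clip's mouth
- bottle_center (a point): centre (half-way up) of the upright white sample bottle, 71 mm wide, 148 mm tall; bystander, it and the clip stand may be on either side of the case
- beaker_center (a point): centre (half-way up) of the small beaker, 46 mm wide, 57 mm tall; bystander
Not all that is in view belongs to the job. What is shaped like the clip_stand but orange or red is not meant.

How it is judged:
By the outcome, as a careful person would: the job done as asked, in the order asked, and still so for the second after the job is handed in, while the arm keeps its last pose, push and grip.
It also fails if it takes over 54 s, if anything falls off the work surface, if the arm or the gripper's body presses on something with over 40 N, if the wrist force passes 120 N, or if a joint passes its speed limit or range.

ROBOT

A 6-joint arm with a two-finger parallel gripper is mounted at the origin on a cart in front of the work surface, level with it; the furniture and walls round the work are solid. World frame = base frame: x ahead of the robot, y to its left, z up, the work surface at z = 0. Lengths are in m, angles in rad, forces in N, time in s.
With the tool pointing down it reaches from about 0.25 to 0.8 m from the base axis. Payload 3.9 kg.
Tool frame: the origin (TCP) lies on the centre line of the jaws, within the pads' length; the fingertips stand 25 mm ahead of it and the grasp point (between the pads) lies 6 mm ahead of it (env.nose_length is the distance from the TCP to the fingertips, in m); z points along the fingers, y is the direction in which the jaws open and shut (so a half turn about z gives the same grasp; the last joint's range is limited). The gripper opens to 85 mm and grips with 20 to 120 N. Pads are 22 mm wide; open, the fingers measure 114 mm over their backs; the gripper's body (76 mm by 85 mm) begins 54 mm behind the grasp point. The pads swing forward as they close: fully open they stand 13 mm farther back than shut.
Start: joints at [0, 0.26, -0.138, 1.173, 0, 1.571], TCP at [0.525, -0, 0.256] pointing down, gripper open.
Joint ranges: [-2.78, 2.78], [-0.83, 1.72], [-1.28, 1.37], [-1.9, 2.12], [-1.57, 1.48], [-3.14, 3.14]. Speed limits (rad/s): [2.57, 2.57, 3.14, 3.14, 3.14, 3.14].

INTERFACE

Orientations are given as a rotation vector (axis times angle).
In Python, from plant import env gives the robot as it stands. The module is installed in compiled form; this text tells all that it offers.
- The arm moves only by the shell command python3 -m creep 'ROWS' [OPENING]. ROWS is JSON, a list of rows, each a list of 4 numbers: the shift along the tool's x, y, z in mm, then the turn about the tool's z in rad. In form: [[x, y, z, twist], ...]. A call has 1 to 20 rows; each row shifts and turns the commanded pose from where the row before left it, along the tool's axes as they then stand; what a row does not reach is not made up. A row lasts 1/8 s, in which the tool goes at most 62.5 mm and 10.7 degrees, less where a joint would pass 70% of its speed; a pose out of reach is approached as far as the arm can. A call is refused whole if a number of a shift passes 62.5 or a number of a turn 0.188, either way. A call with a gripper value outside its range is refused whole. OPENING is the closure, from 0 (fully open) to 1 (shut), set as the call begins (- or left out, the last holds). The fingers move at their own pace and stop on an object; the grip force is fixed at half the most. Time passes only in rows, so rows that do not move let the fingers close. It gives the time, the measured TCP pose, the force and the opening at its end, in the units of the state.
- env.observe(): the state, without advancing time (a new reading comes with each control period).
- env.camera(name): name is "scene" or "side" or "wrist"; returns the picture (420x560x3 uint8, red, green, blue); there is no depth.
- env.camera_params(name): a dict with "fovy" (degrees; the focal length in pixels is half the picture's height over the tangent of half this angle, whatever the lens; pixels are square), "cx", "cy" (the principal point, pixels), "distortion" ([k1, k2, p1, p2, k3] as OpenCV has them; the pictures are not rectified), "R" (3x3) and "t" (3): a world point X has camera coordinates R X + t; the wrist camera has in their place "tool_from_camera" (4x4, takes a point from camera to tool coordinates, whose origin is the TCP and whose axes are the flange's). Camera axes: x right, y down, z forward; pixel columns grow to the right and rows downward; lengths in m; the calibration is good to about 2 mm. A picture is of the moment at which its call begins: read the wrist's pose just before it. camera_params takes no time and is no camera call.
- env.hand_in(): hands the job in, once; it reports no verdict.
The state is a dict: "t": time; "joint_positions": joint angles; "joint_vel": joint speeds; "effort": joint torques, N m; "position": TCP position; "orientation": TCP orientation; "wrist_force": force on the tool from outside, world axes, zero at the start; "wrist_torque": the same for the moment, N m; "width": finger opening in m.
Only numpy, scipy, OpenCV 4.12 (cv2) and the standard library are available. Lean on these libraries where they do the work, as an engineer would, in place of code of your own. Each camera call takes 0.05 s, during which the arm holds its last target. There are 200 camera calls.

## Working session

There is one attempt and no reset: what is moved stays moved. The work goes in short steps, Python scripts to look and compute and a shell command to move; the robot and the scene stay as the last step left them, time stands still between calls to the robot, and variables do not carry over. Pictures are saved under pics/ and viewed, about 8 in all and at most 12, crops included, and the job is handed in when it is done.

```bash
mkdir -p pics; cat > h.py <<'E'
import numpy as np,cv2
from scipy.spatial.transform import Rotation as Rn
from plant import env
def snap(name,fn=None):
    o=env.observe(); im=env.camera(name); p=env.camera_params(name)
    if name=='wrist':
        T=np.eye(4);T[:3,:3]=Rn.from_rotvec(o['orientation']).as_matrix();T[:3,3]=o['position']
        W=T@np.array(p['tool_from_camera']); R=W[:3,:3].T; t=-R@W[:3,3]
    else: R=np.array(p['R']);t=np.array(p['t'])
    f=210/np.tan(np.radians(p['fovy'])/2)
    K=np.array([[f,0,p['cx']],[0,f,p['cy']],[0,0,1.]])
    if fn: cv2.imwrite('pics/'+fn,im[:,:,::-1])
    return im,(K,np.array(p['distortion'],float),R,t)
def ray(c,uv):
    K,d,R,t=c
    q=cv2.undistortPoints(np.array(uv,float).reshape(-1,1,2),K,d).reshape(-1,2)
    D=np.c_[q,np.ones(len(q))]@R
    return -R.T@t,D/np.linalg.norm(D,axis=1)[:,None]
def onz(c,uv,z):
    o,D=ray(c,uv); return o+D*((z-o[2])/D[:,2])[:,None]
def tri(c1,u1,c2,u2):
    o1,a=ray(c1,[u1]);o2,b=ray(c2,[u2]);a=a[0];b=b[0]
    s=np.linalg.lstsq(np.c_[a,-b],o2-o1,rcond=None)[0]
    p,q=o1+s[0]*a,o2+s[1]*b; return (p+q)/2,np.linalg.norm(p-q)
def proj(c,X):
    K,d,R,t=c
    return cv2.projectPoints(np.array(X,float).reshape(-1,1,3),cv2.Rodrigues(R)[0],t,K,d)[0].reshape(-1,2)
E
python3 - <<'E'
from h import *
import pickle
S={}
ims=[]
for n in['scene','side','wrist']:
    im,c=snap(n,n+'0.png');S[n]=(im,c);ims.append(im)
    print(n,'cam at',(-c[2].T@c[3]).round(3),'fwd',c[2][2].round(2),c[0][0,0].round(0))
pickle.dump(S,open('S0.pkl','wb'))
print(env.observe()['orientation'],env.nose_length,env.observe()['t'])
E
```

```text
scene cam at [-0.125  0.821  1.184] fwd [ 0.43 -0.53 -0.73] 497.0
side cam at [0.163 0.729 0.618] fwd [ 0.38 -0.74 -0.55] 392.0
wrist cam at [0.525 0.071 0.373] fwd [-0.   -0.28 -0.96] 303.0
[-2.22065171e+00 -2.22071034e+00  1.70114563e-03] 0.025 0.15
```

View pics/scene0.png

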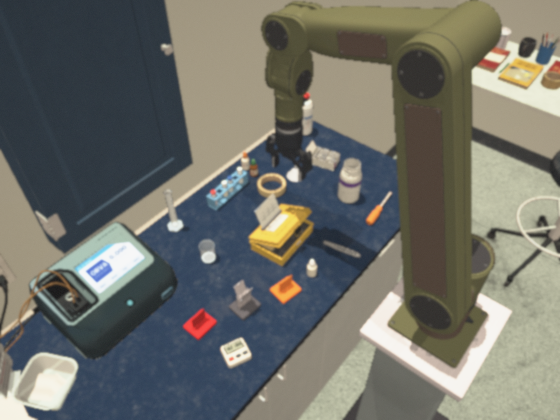

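View pics/side0.png

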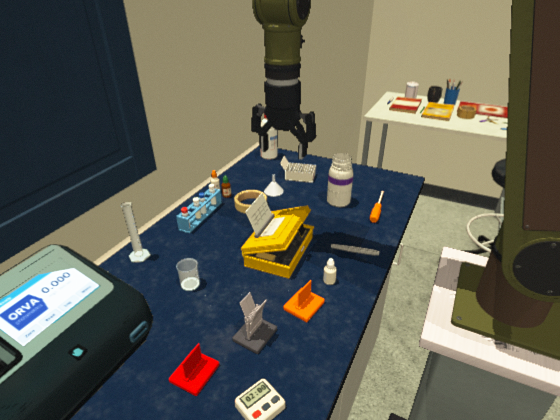

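Scene: yellow case around (282,232), grey stand with clip (245,300), bottle (350,182), beaker (208,250). Side: case (278,245), stand (255,333), decoys red (195,370) and orange (304,302). Zooming in next.

```bash
python3 - <<'E'
from h import *
import pickle
S=pickle.load(open('S0.pkl','rb'))
a=cv2.resize(S['side'][0][180:360,220:330],None,fx=3.3,fy=3.3,interpolation=cv2.INTER_CUBIC)
b=cv2.resize(S['scene'][0][190:330,225:325],None,fx=4,fy=4,interpolation=cv2.INTER_CUBIC)
H=600;o=np.zeros((H,800,3),np.uint8);o[:594,:363]=a[:594];o[:560,380:780]=b
cv2.imwrite('pics/z.png',o[:,:,::-1])
E
```

```text
(no output)
```

View pics/z.png

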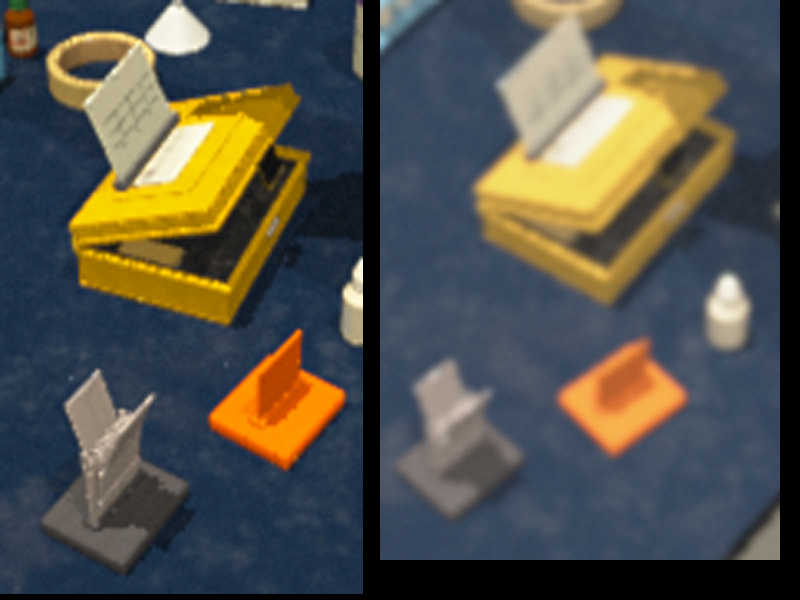

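Crop: stand base corners (side crop) ≈ (42,518),(122,563),(188,488); case bottom corners (79,287),(230,323), rim corners (232,290),(310,155); the lid's open edge faces the robot.

```bash
python3 - <<'E'
from h import *
import pickle
S=pickle.load(open('S0.pkl','rb'));s=S['side'][1];g=S['scene'][1]
cs=lambda L:[[220+(u+.5)/3.3-.5,180+(v+.5)/3.3-.5] for u,v in L]
cg=lambda L:[[225+(u-380+.5)/4-.5,190+(v+.5)/4-.5] for u,v in L]
print('stand side',onz(s,cs([(42,518),(122,563),(188,488)]),.012).round(3))
print('stand scene',onz(g,cg([(396,463),(457,512),(523,460)]),.012).round(3))
print('case bottom side',onz(s,cs([(79,287),(230,323)]),0).round(3))
print('case bottom scene',onz(g,cg([(612,302)]),0).round(3))
print('rim side',onz(s,cs([(232,290),(310,155),(78,250)]),.036).round(3))
print('rim scene',onz(g,cg([(612,278),(735,133),(483,215)]),.036).round(3))
for n,u,v in[('card TL',(88,72),(500,82)),('card TR',(140,43),(574,15)),('lid front L',(213,223),(600,218)),('lid front R',(296,85),(725,75)),('lid backL',(72,230),(476,190)),
 ('handleA top far',(65,403),(415,382)),('handleA top near',(98,370),(452,358)),('handleB',(154,395),(492,390))]:
    p,e=tri(s,cs([u])[0],g,cg([v])[0]);print(n,p.round(3),e.round(4))
E
```

```text
stand side [[0.468 0.329 0.012]
 [0.411 0.336 0.012]
 [0.402 0.272 0.012]]
stand scene [[0.47  0.33  0.012]
 [0.411 0.332 0.012]
 [0.403 0.273 0.012]]
case bottom side [[0.561 0.135 0.   ]
 [0.447 0.121 0.   ]]
case bottom scene [[0.447 0.121 0.   ]]
rim side [[ 0.443  0.126  0.036]
 [ 0.456 -0.044  0.036]
 [ 0.559  0.136  0.036]]
rim scene [[ 0.444  0.125  0.036]
 [ 0.459 -0.046  0.036]
 [ 0.557  0.139  0.036]]
card TL [0.543 0.129 0.182] 0.0044
card TR [0.577 0.006 0.132] 0.0004
lid front L [0.464 0.113 0.077] 0.0008
lid front R [ 0.471 -0.044  0.096] 0.0004
lid backL [0.566 0.133 0.051] 0.0039
handleA top far [0.46  0.31  0.092] 0.0036
handleA top near [0.456 0.279 0.091] 0.0014
handleB [0.419 0.281 0.09 ] 0.0011
```

View pics/wrist0.png

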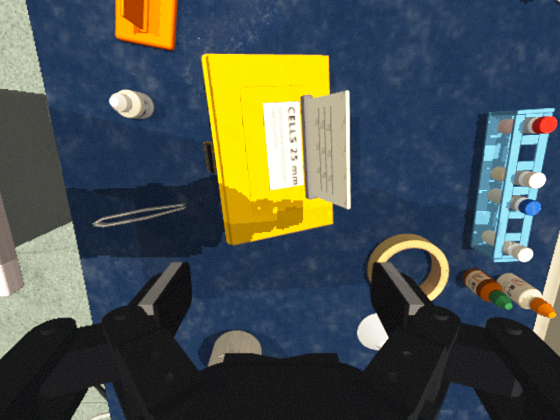

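Wrist: case seen from above at (270,145), latch side facing robot, slight yaw; the card leans away from the robot. Going to press just behind the lid's front edge with shut fingers.

```bash
python3 -m creep '[[20,-20,0,0],[20,-20,30,0],[0,-1,40,0],[0,0,40,0],[0,0,10,0],[0,0,0,0],[0,0,8,0],[0,0,8,0],[0,0,8,0],[0,0,8,0],[0,0,8,0],[0,0,0,0]]' 1
python3 -c "
from h import *
o=env.observe();print(o['position'],o['wrist_force'],o['width'])"
```

```text
t: 1.65
position: [0.4836, 0.04, 0.0956]
orientation: [-2.221, -2.221, 0.001]
wrist_force: [0.5, -0.3, 0.7]
width: -0.0
[0.48363883 0.0399792  0.0955712 ] [ 0.5103858  -0.31603165  0.74152919] -1.848045782821029e-05
```

```bash
python3 -m creep '[[0,0,4,0],[0,0,4,0],[0,0,4,0],[0,0,3,0],[0,0,0,0]]'; python3 -m creep '[[0,0,2,0],[0,0,2,0],[0,0,0,0]]'
```

```text
t: 2.28
position: [0.4837, 0.04, 0.081]
orientation: [-2.221, -2.221, 0.001]
wrist_force: [-0.6, 0.2, 0.9]
width: 0.0
t: 2.65
position: [0.4839, 0.04, 0.0776]
orientation: [-2.221, -2.221, 0.0]
wrist_force: [-3.3, 0.6, 5.5]
width: 0.0001
```

```bash
python3 -m creep '[[0,0,2,0],[0,0,1,0],[0,0,0,0]]'; python3 -m creep '[[0,0,2,0],[0,0,1,0],[0,0,0,0]]'
```

```text
t: 3.02
position: [0.4839, 0.04, 0.077]
orientation: [2.221, 2.221, 0.001]
wrist_force: [-9.1, -0.8, 28.5]
width: -0.0001
t: 3.4
position: [0.4839, 0.04, 0.0765]
orientation: [2.22, 2.22, 0.003]
wrist_force: [-16.0, -1.1, 50.8]
width: 0.0002
```

```bash
python3 -m creep '[[0,0,-20,0],[0,0,-50,0],[0,0,-60,0],[0,0,-60,0],[50,-12,0,0],[60,-12,0,0.06],[60,-12,0,0.06],[60,-12,0,0],[31,0,0,0],[0,0,0,0],[0,0,0,0]]' 0
python3 - <<'E'
from h import *
import pickle
S={}
for n in['side','scene','wrist']: S[n]=snap(n)
pickle.dump(S,open('S1.pkl','wb'))
o=np.zeros((600,800,3),np.uint8)
o[:420,:560]=S['wrist'][0]
o[:,560:][:432,:240]=cv2.resize(S['side'][0][190:298,235:315],None,fx=3,fy=4,interpolation=cv2.INTER_CUBIC)[:432,:240]
cv2.imwrite('pics/a.png',o[:,:,::-1]);print(env.observe()['position'],env.observe()['t'],env.observe()['width'])
E
```

```text
t: 4.78
position: [0.4505, 0.3019, 0.2609]
orientation: [2.351, 2.084, -0.001]
wrist_force: [-0.2, -0.9, -0.3]
width: 0.0856
[0.45069695 0.30122622 0.26134122] 4.925 0.08530734906506694
```

View pics/a.png

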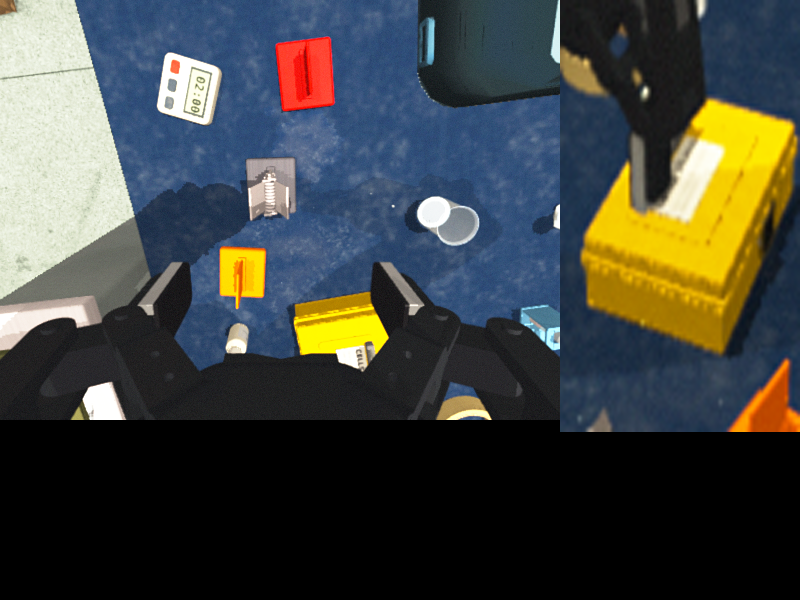

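Wrist (a.png): stand at (271,185), clip spring running (269,167)–(271,215), handles left (252,205) and right (290,205); twist looks aligned. Inset: the lid is shut, case flush. Measuring the clip.

```bash
python3 - <<'E'
from h import *
import pickle
S=pickle.load(open('S1.pkl','rb'));im,w=S['wrist']
print('base',onz(w,[(247,158),(296,157)],.012).round(4))
print('spring',onz(w,[(269.5,168),(270.5,214)],.066).round(4))
c=cv2.resize(im[145:235,225:315],None,fx=6,fy=6,interpolation=cv2.INTER_CUBIC)
s=cv2.resize(S['side'][0][180:300,235:315],None,fx=3.2,fy=4.5,interpolation=cv2.INTER_CUBIC)
o=np.zeros((540,800,3),np.uint8);o[:,:540]=c;o[:540,540:796]=s
cv2.imwrite('pics/b.png',o[:,:,::-1])
E
```

```text
base [[0.4144 0.3368 0.012 ]
 [0.4727 0.3309 0.012 ]]
spring [[0.4425 0.3291 0.066 ]
 [0.4371 0.28   0.066 ]]
```

View pics/b.png

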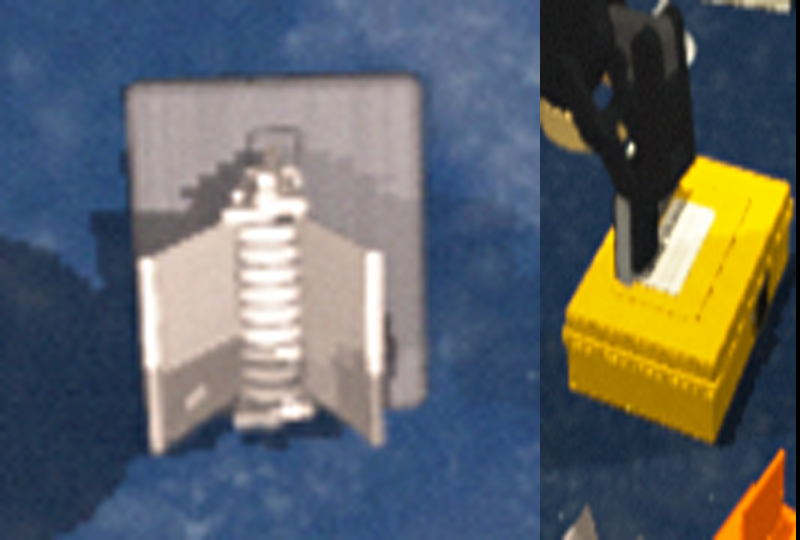

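Crop: handle tops left (148,258)–(157,452), right (375,252)–(377,443); base corners TL (127,80), TR (420,77), BR (422,408). Lid shut confirmed.

```bash
python3 - <<'E'
from h import *
import pickle
S=pickle.load(open('S1.pkl','rb'));im,w=S['wrist']
P=lambda L:[[225+(u+.5)/6-.5,145+(v+.5)/6-.5] for u,v in L]
b=onz(w,P([(127,80),(420,77),(422,408)]),.012);h=onz(w,P([(148,258),(157,452),(375,252),(377,443)]),.096)
print(b.round(4),h.round(4))
d=lambda v:np.degrees(np.arctan2(v[1],v[0]))
print('base yaw',d(b[1]-b[0]),d(b[1]-b[2])-90,'centre',((b[0]+b[2])/2).round(4))
print('handle yaw',d(h[0]-h[1])-90,d(h[2]-h[3])-90,'mean',h.mean(0).round(4),'gap',np.linalg.norm(h[2]-h[0]).round(4))
o=env.observe();R=Rn.from_rotvec(o['orientation']).as_matrix();print(o['position'],R[:,0].round(3))
for t in(h.mean(0),(b[0]+b[2])/2): print('to go tool x,y mm',(R.T@(t-o['position'])*1000).round(1))
E
```

```text
[[0.4129 0.3371 0.012 ]
 [0.4709 0.3306 0.012 ]
 [0.4639 0.2622 0.012 ]] [[0.4227 0.3171 0.096 ]
 [0.4193 0.2851 0.096 ]
 [0.4584 0.3137 0.096 ]
 [0.4551 0.2823 0.096 ]]
base yaw -6.348454163769718 -5.857041147192035 centre [0.4384 0.2996 0.012 ]
handle yaw -6.012774222975779 -6.021607338160621 mean [0.4389 0.2996 0.096 ] gap 0.0358
[0.45069695 0.30122622 0.26134122] [ 0.121  0.993 -0.   ]
to go tool x,y mm [ -3.  -11.5 165.3]
to go tool x,y mm [ -3.  -12.  249.3]
```

```bash
python3 -m creep '[[-3,-12,0,-0.016],[0,0,40,0],[0,0,40,0],[0,0,40,0],[0,0,25,0],[0,0,15,0],[0,0,7,0],[0,0,0,0],[0,0,0,0]]'
python3 - <<'E'
from h import *
im,w=snap('wrist','c.png')
o=env.observe();R=Rn.from_rotvec(o['orientation']).as_matrix()
print(o['position'],R[:,0].round(4))
E
```

```text
t: 6.05
position: [0.439, 0.3013, 0.0953]
orientation: [2.334, 2.103, 0.003]
wrist_force: [-0.2, 0.5, -0.4]
width: 0.0855
[0.43900637 0.30132598 0.09528916] [0.1038 0.9946 0.0013]
```

View pics/c.png

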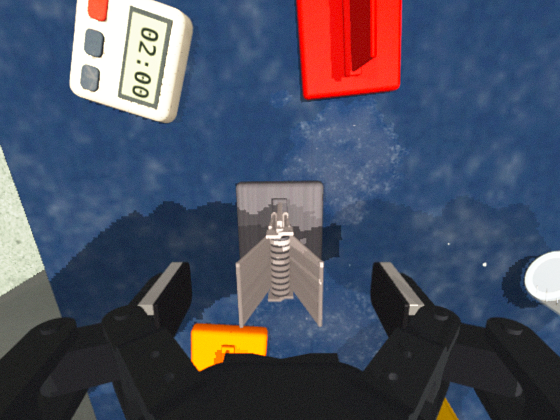

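Centred: handles at columns 238–322, pads 165–395. Squeeze.

```bash
python3 -m creep '[[-1.5,0,0,0],[0,0,0,0],[0,0,0,0],[0,0,0,0],[0,0,0,0],[0,0,0,0],[0,0,0,0],[0,0,0,0],[0,0,0,0],[0,0,0,0]]' 1
python3 - <<'E'
from h import *
im,w=snap('wrist');im2,s=snap('side')
o=np.zeros((420,800,3),np.uint8);o[:,:400]=im[:,80:480];o[:400,400:800]=cv2.resize(im2[260:360,205:305],None,fx=4,fy=4,interpolation=cv2.INTER_CUBIC)
cv2.imwrite('pics/d.png',o[:,:,::-1])
E
```

```text
t: 7.35
position: [0.44, 0.3002, 0.096]
orientation: [2.333, 2.102, 0.007]
wrist_force: [0.1, -1.5, 8.6]
width: 0.0144
```

View pics/d.png

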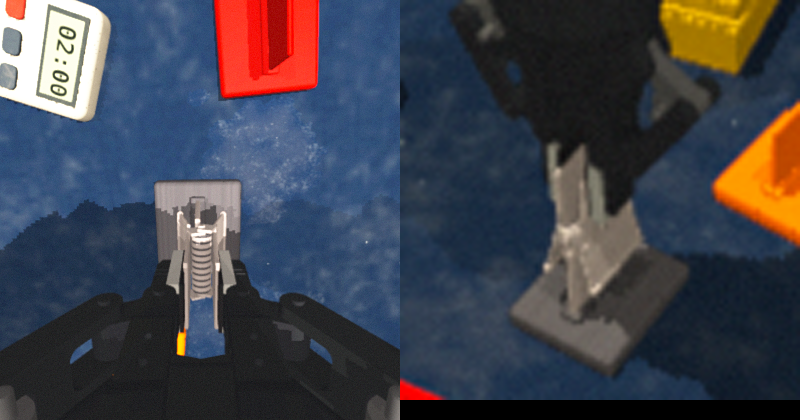

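Width 14 mm: handles parallel, clip squeezed home, jaws open about the tongue. Lift straight up and carry toward the case for a look.

```bash
python3 -m creep '[[0,0,-10,0],[0,0,-20,0],[0,0,-40,0],[0,0,-50,0],[0,0,-50,0],[0,0,0,0],[-40,15,0,0],[-40,15,0,0],[-40,15,0,0],[-40,15,0,-0.05],[-40,15,0,-0.05],[-40,15,0,-0.05],[-40,5,0,-0.04],[0,0,0,0],[0,0,0,0],[0,0,0,0]]'
python3 - <<'E'
from h import *
import pickle
S={}
for n in['side','scene','wrist']: S[n]=snap(n)
pickle.dump(S,open('S2.pkl','wb'))
o=np.zeros((600,800,3),np.uint8)
o[:420,:480]=S['wrist'][0][:,40:520]
o[:600,480:800]=cv2.resize(S['side'][0][120:270,220:300],None,fx=4,fy=4,interpolation=cv2.INTER_CUBIC)
cv2.imwrite('pics/e.png',o[:,:,::-1]);q=env.observe();print(q['position'],q['t'],q['width'],Rn.from_rotvec(q['orientation']).as_matrix().round(3),q['wrist_force'])
E
```

```text
t: 9.45
position: [0.5152, 0.0144, 0.2639]
orientation: [-2.122, -2.315, 0.001]
wrist_force: [0.0, -0.1, -1.2]
width: 0.0141
[0.51550508 0.01435076 0.26426382] 9.6 0.014412080163031124 [[-0.087  0.996 -0.   ]
 [ 0.996  0.087  0.   ]
 [ 0.    -0.    -1.   ]] [-0.95657136  1.07765101 -0.05053195]
```

View pics/e.png

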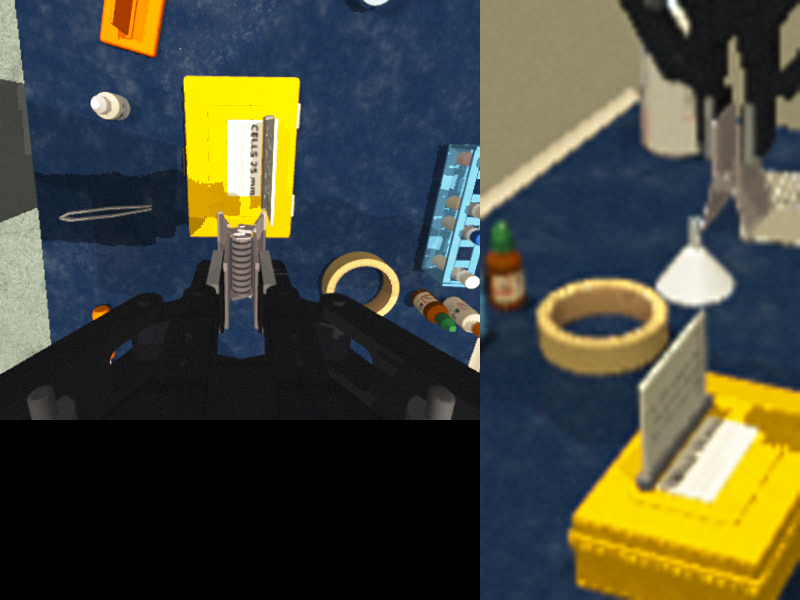

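View e: clip held, jaws gaping (wrist, mouth at (240,220)+40 px); lid shut, card upright with its top edge ≈ wrist (313,117)–(311,222). Zooming to measure the edge and lips.

```bash
python3 - <<'E'
from h import *
import pickle
S=pickle.load(open('S2.pkl','rb'))
z=lambda i,r0,r1,c0,c1,f:cv2.resize(S[i][0][r0:r1,c0:c1],None,fx=f,fy=f,interpolation=cv2.INTER_CUBIC)
o=np.zeros((600,800,3),np.uint8)
o[:600,:400]=z('wrist',105,255,240,340,4)
o[:300,420:780]=z('side',135,185,268,328,6)
o[320:600,420:780]=z('scene',0,0+420,0,560,1)[180:250,235:325].repeat(4,0).repeat(4,1)
cv2.imwrite('pics/f.png',o[:,:,::-1])
E
```

```text
(no output)
```

View pics/f.png

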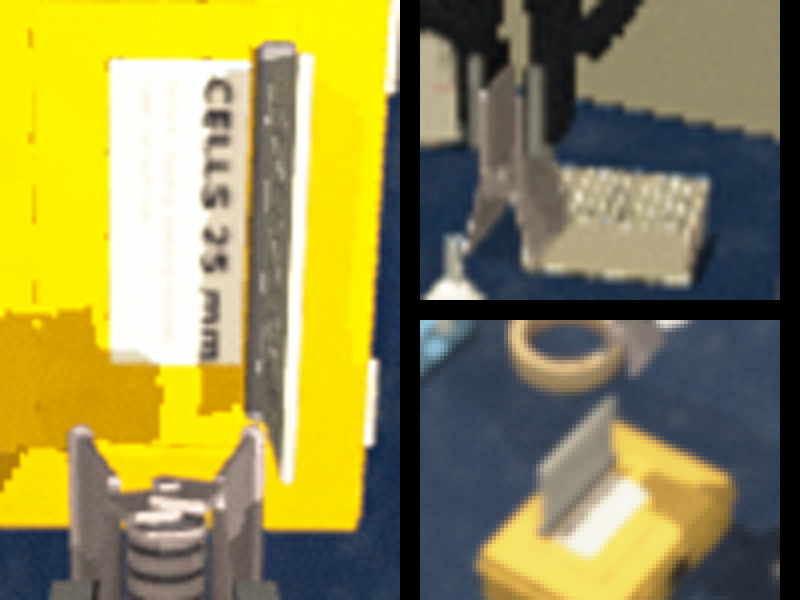

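Crop f: card top edge (white band) runs (307,55)–(287,482); lip ends at (80,432), (255,430) in wrist crop and (470,253), (527,268) in side crop.

```bash
python3 - <<'E'
from h import *
import pickle
S=pickle.load(open('S2.pkl','rb'));w=S['wrist'][1];s=S['side'][1];g=S['scene'][1]
W=lambda L:[[240+(u+.5)/4-.5,105+(v+.5)/4-.5] for u,v in L]
D=lambda L:[[268+(u-419.5)/6-.5,135+(v+.5)/6-.5] for u,v in L]
E=lambda L:[[220+(u-479.5)/4-.5,120+(v+.5)/4-.5] for u,v in L]
G=lambda L:[[235+(u-419.5)/4-.5,180+(v-319.5)/4-.5] for u,v in L]
e=onz(w,W([(307,55),(287.5,482)]),.125);c=e.mean(0);d=e[0]-e[1]
print('card ends',e.round(4),'len',np.linalg.norm(d).round(4),'centre',c.round(4),'yaw',-np.arctan2(d[0],d[1]).round(4))
es=onz(s,E([(640,392),(706,313)]),.125);print('side',es.round(4),es.mean(0).round(4))
eg=onz(g,G([(540,463),(614,398)]),.125);print('scene',eg.round(4),eg.mean(0).round(4))
o=env.observe();R=Rn.from_rotvec(o['orientation']).as_matrix();p=o['position']
print('tool yaw',-np.arctan2(R[0,0],R[1,0]).round(4))
for n,a,b in[('A',(80,432),(470,253)),('B',(255,430),(527,268))]:
    X,err=tri(w,W([a])[0],s,D([b])[0]);print(n,(R.T@(X-p)*1000).round(1),err.round(4))
r,Dv=ray(w,W([(80,432),(255,430)]))
for zt in(55,58,61,64,67):
    Q=r+Dv*((p[2]-zt/1000-r[2])/Dv[:,2])[:,None];print(zt,((Q-p)@R*1000).round(1)[:,:2])
print('card in tool',(R.T@(c-p)*1000).round(1))
E
```

```text
card ends [[0.5377 0.0913 0.125 ]
 [0.5444 0.0007 0.125 ]] len 0.0908 centre [0.541 0.046 0.125] yaw 0.0732
side [[0.534  0.0957 0.125 ]
 [0.5398 0.0025 0.125 ]] [0.5369 0.0491 0.125 ]
scene [[0.5423 0.0867 0.125 ]
 [0.5425 0.0007 0.125 ]] [0.5424 0.0437 0.125 ]
tool yaw 0.0875
A [25.8 -3.6 53.8] 0.0194
B [10.6  3.3 72.4] 0.0254
55 [[ 20.3 -12.2]
 [ 20.6  13.6]]
58 [[ 19.4 -12.4]
 [ 19.7  13.9]]
61 [[ 18.5 -12.7]
 [ 18.8  14.1]]
64 [[ 17.6 -12.9]
 [ 17.9  14.3]]
67 [[ 16.7 -13.1]
 [ 17.1  14.6]]
card in tool [ 29.3  28.2 139.3]
```

```bash
python3 - <<'E'
from h import *
import pickle
S=pickle.load(open('S2.pkl','rb'));s=S['side'][1];w=S['wrist'][1]
o=env.observe();R=Rn.from_rotvec(o['orientation']).as_matrix();p=o['position']
for n in('side','wrist'):
  for q in[(19,-12.5,60),(-19,-12.5,60),(19,14,60),(-19,14,60),(0,0,25),(16,-8,-2),(16,8,-2),(0,0,34)]:
    u=proj(S[n][1],p+R@np.array(q)/1000)[0]
    print(n,q,((u-[268,135])*6+[420,0]).round(0) if n=='side' else ((u-[240,105])*4).round(0))
E
```

```text
side (19, -12.5, 60) [522. 255.]
side (-19, -12.5, 60) [557. 211.]
side (19, 14, 60) [456. 243.]
side (-19, 14, 60) [493. 200.]
side (0, 0, 25) [509. 143.]
side (16, -8, -2) [513.  96.]
side (16, 8, -2) [472.  90.]
side (0, 0, 34) [509. 165.]
wrist (19, -12.5, 60) [ 79. 429.]
wrist (-19, -12.5, 60) [ 83. 656.]
wrist (19, 14, 60) [253. 429.]
wrist (-19, 14, 60) [248. 656.]
wrist (0, 0, 25) [161. 647.]
wrist (16, -8, -2) [ 82. 625.]
wrist (16, 8, -2) [237. 625.]
wrist (0, 0, 34) [161. 617.]
```

```bash
python3 -m creep '[[10,9,0,0.014],[10,9,0,0],[9.5,9.5,0,0],[0,0,20,0],[0,0,20,0],[0,0,15,0],[0,0,8,0],[0,0,0,0],[0,0,0,0],[0,0,0,0]]'
python3 - <<'E'
from h import *
import pickle
S={}
for n in['side','scene','wrist']: S[n]=snap(n)
pickle.dump(S,open('S3.pkl','wb'))
z=lambda i,r0,r1,c0,c1,f:cv2.resize(S[i][0][r0:r1,c0:c1],None,fx=f,fy=f,interpolation=cv2.INTER_CUBIC)
o=np.zeros((600,800,3),np.uint8)
o[:600,:400]=z('wrist',105,255,230,330,4)
o[:600,410:790]=z('side',150,270,230,306,5)
cv2.imwrite('pics/g.png',o[:,:,::-1])
E
```

```text
t: 10.85
position: [0.5414, 0.045, 0.202]
orientation: [2.14, 2.299, 0.002]
wrist_force: [-0.4, 0.4, -0.5]
width: 0.0141
```

View pics/g.png

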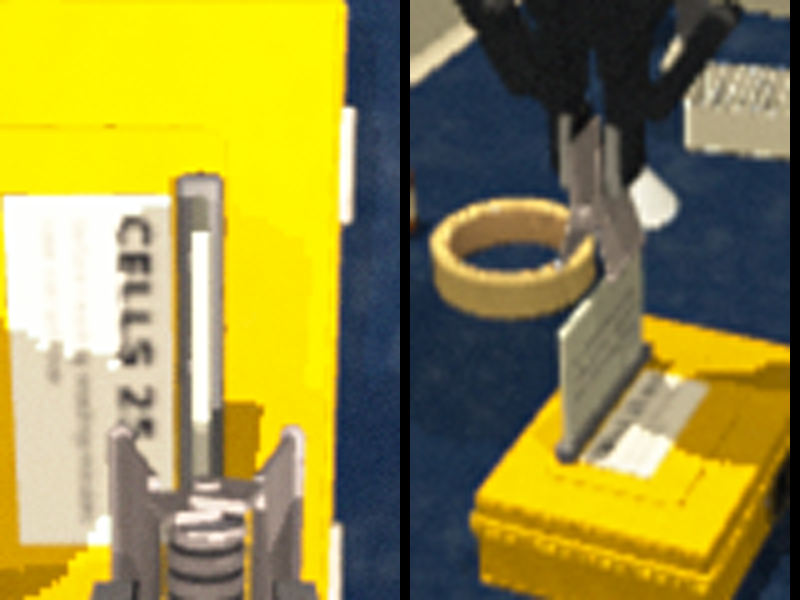

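Card edge at column ≈201, lips at 120 and 292 (centre 206): within 1 mm, jaws either side. Check the lengthwise centre, then descend.

```bash
python3 - <<'E'
from h import *
import pickle
w=pickle.load(open('S3.pkl','rb'))['wrist'][1]
o=env.observe();R=Rn.from_rotvec(o['orientation']).as_matrix();p=o['position']
for u in[(201,232),(203,470)]:
  X=onz(w,[[230+(u[0]+.5)/4-.5,105+(u[1]+.5)/4-.5]],.125)[0];print((R.T@(X-p)*1000).round(1))
for zt in(60,63,66):
  X=onz(w,[[230+(u+.5)/4-.5,105+431.5/4-.5] for u in(120,292)],p[2]-zt/1000);print(zt,((X-p)@R*1000).round(1)[:,:2])
E
```

```text
[46.9 -0.1 76.7]
[ 7.1  0.2 76.7]
60 [[ 18.8 -12.4]
 [ 18.8  13.8]]
63 [[ 17.9 -12.6]
 [ 17.9  14. ]]
66 [[ 17.1 -12.9]
 [ 17.1  14.2]]
```

```bash
python3 -m creep '[[0,-0.7,4,0],[0,0,6,0],[0,0,6,0],[0,0,6,0],[0,0,4,0],[0,0,0,0],[0,0,0,0],[0,0,0,0]]'
```

```text
t: 12.0
position: [0.5404, 0.045, 0.1756]
orientation: [2.14, 2.3, 0.001]
wrist_force: [-0.4, 0.8, -0.7]
width: 0.0142
```

```bash
python3 -m creep '[[1,0,0,0],[0,0,0,0],[0,0,0,0],[0,0,0,0]]'
python3 - <<'E'
from h import *
S={n:snap(n) for n in['side','scene','wrist']}
z=lambda i,r0,r1,c0,c1,f:cv2.resize(S[i][0][r0:r1,c0:c1],None,fx=f,fy=f,interpolation=cv2.INTER_CUBIC)
o=np.zeros((600,800,3),np.uint8)
o[:500,:300]=z('wrist',130,230,245,305,5)
o[:588,305:655]=z('side',180,264,240,290,7)
o[:280,660:800]=z('scene',190,260,260,295,4)
cv2.imwrite('pics/i.png',o[:,:,::-1])
p=env.observe();print(p['position'],p['wrist_force'],p['wrist_torque'],p['width'])
E
```

```text
t: 12.5
position: [0.5401, 0.0459, 0.1753]
orientation: [-2.14, -2.3, -0.0]
wrist_force: [0.7, -0.1, -0.5]
width: 0.0142
[0.54008963 0.04588332 0.17529895] [ 0.43987901  0.19515241 -0.09549916] [ 0.06259191 -0.02610677 -0.02525012] 0.014633721006655505
```

View pics/i.png

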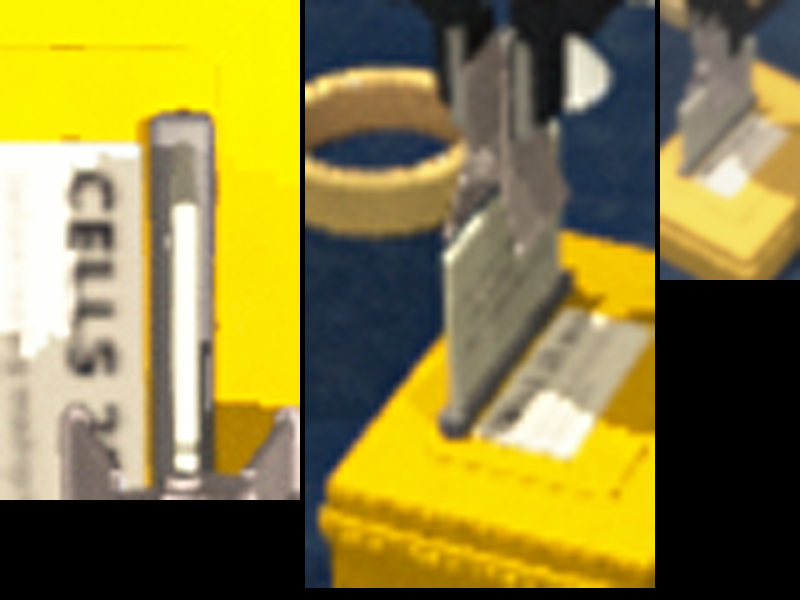

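Final view: card edge at column ≈184, midway between the lips (≈75 and ≈290). In the side view the front jaw comes down over the card's face, the lid is shut, and the contact force is about zero. Handing in.

```bash
python3 -c "
from plant import env
print(env.hand_in())"
```

```text
the job is handed in; nothing more can be done
None
```

I pressed the lid down until its catch held, then squeezed the clip open, took it off its stand and handed in while still holding it open astride the middle of the card's top edge. The job finished at about 12.7 s of the 54 s allowed; no verdict is reported.

**Last checks**
- **Lid:** it stayed shut in every picture taken after the press, and the card stood upright. The press peaked at about 51 N vertically at the wrist, above what the catch needed.
- **Clip:** the grip read about 14 mm wide, so the handles are squeezed home. The card edge sat within about 1 mm of the middle of the mouth, and the wrist force was under 1 N, so nothing seemed to be touching.
- **Depth:** I estimate the lips are about 12 mm below the card's top edge, good to about 3 mm.
- **Bottle and beaker:** I never moved near them, but I took no dedicated final check of either.

**What disagreed**
- **Card position:** the side camera put the card about 4 mm from where the wrist camera did, while the scene camera was within about 3 mm. I used the wrist camera, which saw the card and the clip together.
- **Lip triangulation:** my first attempt failed by about 20 mm because I swapped the two lips. I fixed it by projecting the points back into the pictures.

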